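# Seat the bronze bishop in its tapered display cup and rock-check it

### The job

Lift the bronze bishop out of its wooden stand and set its cone foot into the sprung brass cup of the display plinth, pressing it straight down with about 12 N (never more than 20 N) for a moment to bed the taper. Then check that it is not stuck: without lifting it out, rock it over by 6 to 10 degrees in the cup, and let it go so that it is left standing upright, fully home and free of the hand. Leave the knight, the magnifier and the pin dish where they are.

Things in the scene. Friction and masses are not known exactly. Their poses are not given: they have to be found in the camera images.
- bishop_mid (a point): Bronze chess bishop, 97 mm tall, about 350 g: point on its axis 50 mm above the tip of its foot; z is its axis, upward. Grip it by the straight round stem, 24 mm wide, from 40 to 66 mm above the tip; the neck and mitre-shaped head above are no wider, but for a thin collar line. At the start it stands upright in the wooden stand.
- bishop_tip (a point): Centre of the flat tip of the bishop's cone foot, 50 mm below bishop_mid along its axis. The foot is 16 mm wide at the tip and widens to 48 mm at 22.5 mm up; a 48 mm shoulder reaches to 26 mm up and narrows to the stem at 40 mm. Seated in the cup and let go, the bishop leans about a point some 10 mm above the tip when its stem is pushed sideways with a few newtons, and settles back nearly upright by itself.
- plinth_base (a point): Display plinth fixed to the tray: centre of its underside, z up. Round wooden base 68 mm wide, 16 mm tall. Above it, on the vertical axis through this point, a post carries an open-topped brass cup, 53 mm wide at the rim, 22 mm tall; its bore is a cone matching the bishop's foot. Seated, the bishop's tip rests about 38 to 68 mm above this point, differing each time with the post's height.
- knight_mid (a point): Carved bone knight standing on the tray, 75 mm tall, foot 42 mm wide; point on its axis 35 mm above its underside. A bystander.
- magnifier_lens (a point): Magnifier lying on the tray: centre of its round lens (70 mm over the brass rim); its horn handle runs along its own -x to 128 mm from this point; 12 mm thick. A bystander.
- dish_mid (a point): Enamel pin dish on the tray, 72 mm wide, 14 mm tall; point at its centre, 7 mm up. A bystander.
- tray: Fixed wooden slide tray, pulled out of the display case; origin under the middle of the tray, on the sideboard. The tray is 400 (x) by 600 (y) mm, its floor 12 mm above the origin, rims 26 mm tall. The glass display case (470 by 320 mm, 198 mm tall) begins at its own y = +295 mm.
- stand: Plain square wooden stand fixed to the tray, 52 mm wide, 16 mm tall, with a 31 mm square hole; origin at the centre of its underside. The bishop's foot starts in it, its tip 5 mm above this origin, and lifts straight out.
- plinth_boss (a point): Top of the plinth's brass boss (32 mm wide), on the same axis, 28 mm above plinth_base. The post out of it is clamped at an unmeasured height: the cup's rim is 28 to 59 mm above this point, so feel for it. The cup rides on a stiff vertical spring: it stays up under the bishop's weight, gives from about 5 N, then 1 mm for each 5 N, and strikes its stop at 5 mm.
There are look-alikes about, which are no part of the job. Leave any green or purple look-alike of the part that bears bishop_mid alone. Leave any turquoise look-alike of the part that bears plinth_base alone.

How it is judged:
By the outcome, as a careful person would: the job done as asked, in the order asked, and still so for the second after the job is handed in, with the robot touching nothing.
It also fails if it takes over 58 s, if anything falls off the work surface, if the arm or the gripper's body presses on something with over 40 N, if the wrist force passes 120 N, or if a joint passes its speed limit or range.

### The arm

A 7-joint arm with a two-finger parallel gripper is mounted at the origin on the work surface. World frame = base frame: x ahead of the robot, y to its left, z up, the work surface at z = 0. Lengths are in m, angles in degrees, forces in N, time in s.
With the tool pointing down it reaches from about 0.425 to 0.875 m from the base axis. Payload 4.7 kg.
Tool frame: the origin (TCP) lies midway between the tips of the shut fingers; the grasp point (between the pads) lies 19 mm behind it; z points along the fingers, y is the line along which they close (so a half turn about z gives the same grasp; the last joint's range is limited). The gripper opens to 85 mm and grips with 20 to 120 N. Pads are 22 mm wide; open, the fingers measure 114 mm over their backs; the gripper's body (76 mm by 85 mm) begins 54 mm behind the grasp point. The pads swing forward as they close: fully open they stand 13 mm farther back than shut.
Start: joints at [-73.963, 18.392, -4.016, 83.108, 1.295, 78.541, -3.26], TCP at [0.171, 0.627, 0.231] pointing down, gripper open.
Joint ranges: [-163.93, 163.93], [-17.29, 119.83], [-79.2, 71.16], [3.27, 140.29], [-89.18, 269.18], [5.43, 117.66], [-154.24, 154.24]. Speed limits (degrees/s): [147.25, 147.25, 180, 180, 180, 180, 180].

### API

Orientations are given as a 3x3 rotation matrix whose columns are the frame's x, y, z axes.
In Python, from rig import readout, eyes, order gives the robot as it stands.
- The arm moves only by the tool send_rows, never from a script. Its argument "motion" is a list of rows, each an object with "grip": the opening, from 0 (shut) to 1 (fully open); "linear": the shift along the tool's x, y, z in cm, a list of three; "yaw": the turn about the tool's z in degrees. In form: [{"grip": grip, "linear": [dx, dy, dz], "yaw": yaw}, ...]. A call has exactly 10 rows; each row shifts and turns the commanded pose from where the row before left it, along the tool's axes as they then stand; what a row does not reach is not made up. A row lasts 1/8 s, in which the tool goes at most 62.5 mm and 10.7 degrees, less where a joint would pass 70% of its speed; a pose out of reach is approached as far as the arm can. A call is refused whole if a number of a shift passes 6.25 or a number of a turn 10.7, either way. A call with a gripper value outside its range is refused whole. The fingers move at their own pace and stop on an object; "grip_force" is the grip in N (left out, the last holds). Time passes only in rows, so rows that do not move let the fingers close, or fill a call up. It gives the time, the measured TCP pose, the force, the opening and the grip force at its end, in the units of the state.
- readout.get_obs(): the state, without advancing time (a new reading comes with each control period).
- eyes.capture(name): name is "scene" or "top"; returns a dict with "image" (400x640x3 uint8, red, green, blue), "mtx" (3x3 intrinsics, pixels), "position" and "rotation" of the camera in the world. Camera axes: x right, y down, z forward; pixel columns grow to the right and rows downward; lengths in m; the calibration is good to about 2 mm. A picture is of the moment at which its call begins. There is no depth.
- order.sign_off(): hands the job in; it is judged then, once.
Trained networks look in the newest picture that a camera, given by its name, has taken for a name from the list of things; names that differ only in an ending like _2 or _b are one class to them, and where a whole thing is asked for, a point or a joint stands for the part that bears it (a point fixed in the world has none). Each returns a list of dicts, best first, with "confidence" (0 to 1); they miss things now and then, are a little off and sometimes report something else, mostly with a low value. They report only what shows in the picture. A call takes as long as a camera call. They do not tell look-alikes from the thing itself.
- eyes.outline_of(camera, target): "mask" (400x640 bool, what is visible of it) and "rect" ([centre column, centre row, width, height] in pixels, round what is visible of it).
The state is a dict: "time_s": time; "joints": joint angles; "qd": joint speeds; "tau": joint torques, N m; "tool_pos": TCP position; "tcp_rot": TCP orientation; "force": force on the tool from outside, world axes, zero at the start; "moment": the same for the moment, N m; "grip_width": opening from 0.0 (shut) to 1.0 (fully open); "grip_force": force on a finger pad.
Only numpy, scipy, OpenCV 4.12 (cv2) and the standard library are available. Lean on these libraries where they do the work, as an engineer would, in place of code of your own. Each camera call takes 0.05 s, during which the arm holds its last target. There are 200 camera calls.

## Working session

There is one attempt and no reset: what is moved stays moved. The work goes in short steps, Python scripts to look and compute and a tool call to move; the robot and the scene stay as the last step left them, time stands still between calls to the robot, and variables do not carry over. Pictures are saved under pics/ and viewed, at most 10 in all, crops included, and the job is handed in when it is done.

Besides the shell and the picture viewer there is one more tool, called after "Request:" as a command line: name --argument value ..., lists and objects as JSON in quotes. send_rows: Moves the arm, as the interface text tells. Its arguments: {"type":"object","properties":{"motion":{"type":"array"},"grip_force":{"type":"number"}},"required":["motion"]}

```bash
mkdir -p pics; python3 - <<'E'
from rig import readout, eyes, order
import cv2,numpy as np
for n in ("scene","top"):
    c=eyes.capture(n); cv2.imwrite(f"pics/{n}0.png",c["image"][:,:,::-1])
    print(n,np.round(c["mtx"],1).tolist(),np.round(c["position"],4),np.round(c["rotation"],4).tolist())
    for t in ("bishop_mid","plinth_base","stand","knight_mid","magnifier_lens","dish_mid","tray"):
        print(t,[(round(d["confidence"],2),np.round(d["rect"]).tolist()) for d in eyes.outline_of(n,t)])
print(readout.get_obs())
E
```

```text
scene [[496.0, 0.0, 321.3], [0.0, 496.0, 194.6], [0.0, 0.0, 1.0]] [ 1.138  -0.6926  1.0364] [[0.7734, 0.4632, -0.4327], [0.6337, -0.5797, 0.5122], [-0.0136, -0.6703, -0.742]]
bishop_mid [(0.72, [406.0, 262.0, 20.0, 30.0]), (0.71, [399.0, 202.0, 26.0, 23.0]), (0.6, [357.0, 171.0, 17.0, 28.0]), (0.47, [325.0, 90.0, 13.0, 25.0])]
plinth_base [(0.89, [208.0, 309.0, 34.0, 30.0]), (0.66, [256.0, 235.0, 28.0, 38.0]), (0.63, [293.0, 188.0, 43.0, 35.0]), (0.53, [347.0, 187.0, 346.0, 303.0])]
stand [(0.58, [356.0, 185.0, 27.0, 12.0])]
knight_mid [(0.74, [346.0, 243.0, 22.0, 28.0]), (0.37, [358.0, 171.0, 16.0, 21.0])]
magnifier_lens [(0.59, [293.0, 188.0, 44.0, 31.0])]
dish_mid []
tray [(0.89, [350.0, 189.0, 345.0, 306.0]), (0.45, [399.0, 198.0, 24.0, 22.0])]
top [[452.0, 0.0, 313.2], [0.0, 452.0, 199.1], [0.0, 0.0, 1.0]] [ 0.3248 -0.0575  1.6231] [[-0.0261, -0.9881, 0.1514], [-0.9993, 0.0299, 0.0231], [-0.0273, -0.1507, -0.9882]]
bishop_mid [(0.65, [276.0, 194.0, 17.0, 14.0]), (0.64, [209.0, 285.0, 15.0, 15.0]), (0.42, [321.0, 121.0, 10.0, 17.0])]
plinth_base [(0.61, [429.0, 200.0, 16.0, 16.0]
[... 382 characters left out ...]
8.54052609,  -3.25842233]), 'qd': array([-0.03018362, -0.03285827, -0.02407387, -0.01574892,  0.00996419,
       -0.07701553,  0.01404209]), 'tau': array([ 5.25725518e-04, -4.93349648e+01, -3.80795784e-01, -3.14548445e+01,
        1.33267476e-02,  1.36537416e-03,  7.07581833e-06]), 'tool_pos': array([0.1707792 , 0.62720714, 0.23137906]), 'tcp_rot': array([[-9.64895848e-01,  2.62632813e-01,  9.17435364e-05],
       [ 2.62632823e-01,  9.64895841e-01,  1.26504883e-04],
       [-5.52986233e-05,  1.46158901e-04, -9.99999988e-01]]), 'force': array([-0.30931353,  0.60421177,  0.58503749]), 'moment': array([-0.05073885,  0.0009671 , -0.03314109]), 'grip_force': 0.0, 'grip_width': 0.9990053951163006}
```

View images.

```bash
python3 - <<'E'
import cv2
a=cv2.imread("pics/scene0.png")[60:360,150:550]; cv2.imwrite("pics/s1.png",cv2.resize(a,(800,600),interpolation=2))
a=cv2.imread("pics/top0.png")[100:310,150:430]; cv2.imwrite("pics/t1.png",cv2.resize(a,(800,600),interpolation=2))
E
```

```text
(no output)
```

View pics/s1.png

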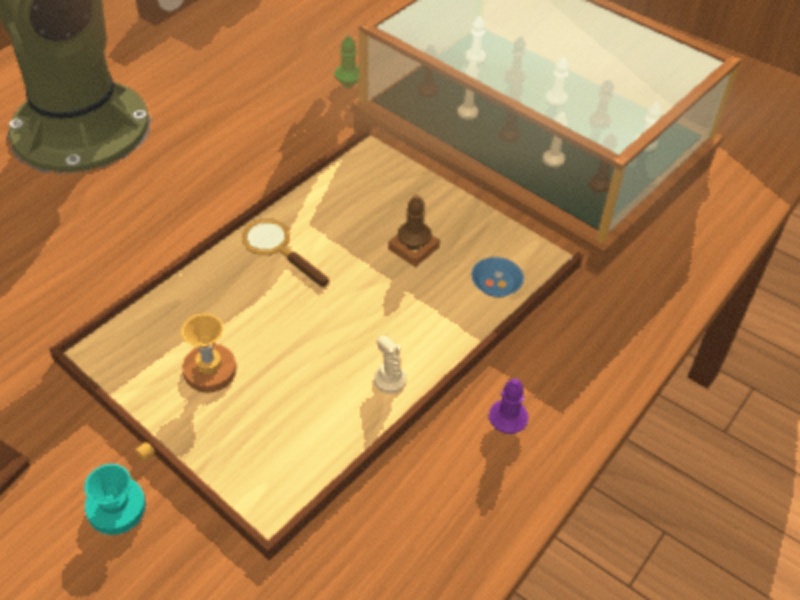

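View pics/t1.png

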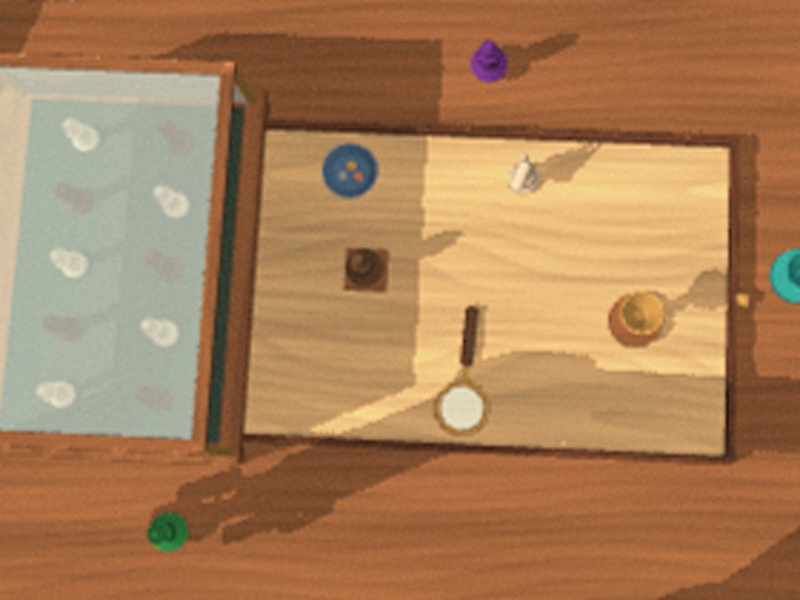

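```bash
cat > h.py <<'E'
from rig import readout, eyes, order
import cv2,numpy as np
from scipy.optimize import minimize
def proj(c,P):
    q=(np.asarray(P)-c["position"])@c["rotation"]; q=q@c["mtx"].T
    return q[:,:2]/q[:,2:]
def back(c,uv,z):
    d=c["rotation"]@np.linalg.solve(c["mtx"],[uv[0],uv[1],1]); t=(z-c["position"][2])/d[2]
    return c["position"]+t*d
T=np.linspace(0,2*np.pi,40,endpoint=False)
S=4
def sil(c,x,y,z0,prof,tilt=(0,0)):
    im=np.zeros((400*S,640*S),np.uint8)
    R=[np.c_[x+tilt[0]*h+r*np.cos(T),y+tilt[1]*h+r*np.sin(T),np.full(40,z0+h)] for h,r in prof]
    for a,b in zip(R,R[1:]):
        p=proj(c,np.r_[a,b]); cv2.fillConvexPoly(im,cv2.convexHull(((p+.5)*S).astype(np.int32)),255)
    return cv2.resize(im,(640,400),interpolation=cv2.INTER_AREA)/255.
BISH=[(h/1000,r/1000) for h,r in [(11,15.8),(22.5,24),(26,24),(40,12),(66,12),(88,10.5),(97,3)]]
def pl(H): return [(h/1000,r/1000) for h,r in [(0,34),(16,34),(16.1,16),(28,16),(28.1,6),(H-22,6),(H-21.9,12),(H,26.5)]]
def score(cm,f): return sum(np.abs(f(c)-m).sum()/m.sum() for c,m in cm)
def nearest(n,t,uv):
    L=eyes.outline_of(n,t); return min(L,key=lambda d:np.hypot(d["rect"][0]-uv[0],d["rect"][1]-uv[1]))["mask"].astype(float)
E
python3 - <<'E'
from h import *
s=eyes.capture("scene"); t=eyes.capture("top")
bm=[(s,nearest("scene","bishop_mid",(357,171))),(t,nearest("top","bishop_mid",(276,194)))]
pm=[(s,nearest("scene","plinth_base",(256,235))),(t,nearest("top","plinth_base",(374,212)))]
for cm,nm in ((bm,"b"),(pm,"p")):
    print(nm,[int(m.sum()) for _,m in cm])
    for sub in (cm,cm[:1],cm[1:]):
        if nm=="b":
            f=lambda p:score(sub,lambda c:sil(c,p[0]/100,p[1]/100,.017,BISH)); x0=[*back(t,(278.5,194.5),.03)[:2]*100]
        else:
            f=lambda p:score(sub,lambda c:sil(c,p[0]/100,p[1]/100,.012,pl(p[2]*10))); x0=[*back(t,(374,212),.03)[:2]*100,7]
        ini=np.vstack([x0]+[np.add(x0,e) for e in np.eye(len(x0))*1.5])
        r=minimize(f,x0,method="Nelder-Mead",options=dict(initial_simplex=ini,xatol=.005,fatol=1e-4)); print(np.round(x0,2),np.round(r.x,2),r.fun)
print("stand ctr", back(t,(278.5,194.5),.028))
# tray corners from top crop
for p in [(268,130),(733,145),(726,457),(240,437)]: print(np.round(back(t,(150+p[0]/2.857,100+p[1]/2.857),.026),3))
for n,p in dict(knight=(522,180),dish=(350,170),lens=(462,407),handle=(470,310),caseedge=(232,65),caseedge2=(195,436)).items(): print(n,np.round(back(t,(150+p[0]/2.857,100+p[1]/2.857),.2 if 'case' in n else .02),3))
E
```

```text
b [268, 151]
[58.95 10.33] [59.23 10.73] 0.30007820267575247
[58.95 10.33] [59.29 11.02] 0.1364793678665496
[58.95 10.33] [59.07 10.64] 0.06191403713803401
p [779, 330]
[ 51.64 -23.43   7.  ] [ 51.87 -22.84   8.45] 0.151999951184426
[ 51.64 -23.43   7.  ] [ 51.77 -22.69   8.3 ] 0.08902816582345391
[ 51.64 -23.43   7.  ] [ 51.92 -22.93   7.53] 0.05556743909685086
stand ctr [0.58978844 0.10353283 0.028     ]
[0.776 0.228 0.026]
[ 0.736 -0.362  0.026]
[ 0.346 -0.332  0.026]
[0.386 0.264 0.026]
knight [ 0.701 -0.094  0.02 ]
dish [0.721 0.124 0.02 ]
lens [ 0.416 -0.011  0.02 ]
handle [ 0.536 -0.024  0.02 ]
caseedge [0.805 0.238 0.2  ]
caseedge2 [0.382 0.279 0.2  ]
```

Request:
send_rows --motion '[{"grip": 1, "linear": [0, 0, -5], "yaw": 0}, {"grip": 1, "linear": [0, 0, -5], "yaw": 0}, {"grip": 1, "linear": [0, 0, -3], "yaw": 0}, {"grip": 1, "linear": [-4, -2.9, 0], "yaw": 0}, {"grip": 1, "linear": [-4, -2.9, 0], "yaw": 0}, {"grip": 1, "linear": [-4, -2.9, 0], "yaw": 0}, {"grip": 1, "linear": [-4, -2.9, 0], "yaw": 0}, {"grip": 1, "linear": [-4, -2.9, 0], "yaw": 0}, {"grip": 1, "linear": [-4, -2.9, 0], "yaw": 0}, {"grip": 1, "linear": [-4, -2.9, 0], "yaw": 0}]' --grip_force 60

```text
time_s: 2.35
tool_pos: [0.3885, 0.3564, 0.3616]
tcp_rot: [[-0.965, 0.263, 0.001], [0.263, 0.965, 0.001], [-0.0, 0.001, -1.0]]
force: [0.8, 0.8, 0.1]
grip_width: 1.0
grip_force: 0.0
```

Request:
send_rows --motion '[{"grip": 1, "linear": [-4, -2.9, 0], "yaw": 0}, {"grip": 1, "linear": [-4, -2.9, 0], "yaw": 0}, {"grip": 1, "linear": [-4, -2.9, 0], "yaw": 0}, {"grip": 1, "linear": [-4, -2.9, 0], "yaw": 0}, {"grip": 1, "linear": [-4, -2.9, 0], "yaw": 0}, {"grip": 1, "linear": [-3, -2.1, 0], "yaw": 0}, {"grip": 1, "linear": [-2, -1.3, 2], "yaw": 0}, {"grip": 1, "linear": [0, 0, 5], "yaw": 0}, {"grip": 1, "linear": [0, 0, 5], "yaw": 0}, {"grip": 1, "linear": [0, 0, 4], "yaw": 0}]'

```text
time_s: 3.6
tool_pos: [0.5812, 0.1193, 0.1993]
tcp_rot: [[-0.965, 0.263, -0.001], [0.263, 0.965, -0.0], [0.001, -0.0, -1.0]]
force: [-0.3, 0.1, 0.4]
grip_width: 1.002
grip_force: 0.0
```

```bash
python3 - <<'E'
from h import *
o=readout.get_obs(); print(o["tool_pos"],o["joints"])
s=eyes.capture("scene"); t=eyes.capture("top")
cv2.imwrite("pics/s2.png",cv2.resize(s["image"][110:235,290:450,::-1],(800,625)[:1]+(600,),interpolation=2))
for n in("scene","top"): print(n,[(round(d["confidence"],2),np.round(d["rect"]).tolist()) for d in eyes.outline_of(n,"bishop_mid")])
E
```

```text
[0.58118279 0.11927855 0.19931493] [-34.94725498  12.95770379  24.22348278  94.88486742  -5.51616879
  73.40012096  65.08268534]
scene [(0.85, [405.0, 264.0, 25.0, 25.0]), (0.64, [356.0, 171.0, 21.0, 28.0]), (0.56, [325.0, 90.0, 17.0, 27.0])]
top [(0.7, [322.0, 121.0, 12.0, 17.0]), (0.6, [277.0, 197.0, 12.0, 4.0]), (0.44, [210.0, 284.0, 15.0, 14.0]), (0.25, [376.0, 210.0, 22.0, 21.0])]
```

View pics/s2.png

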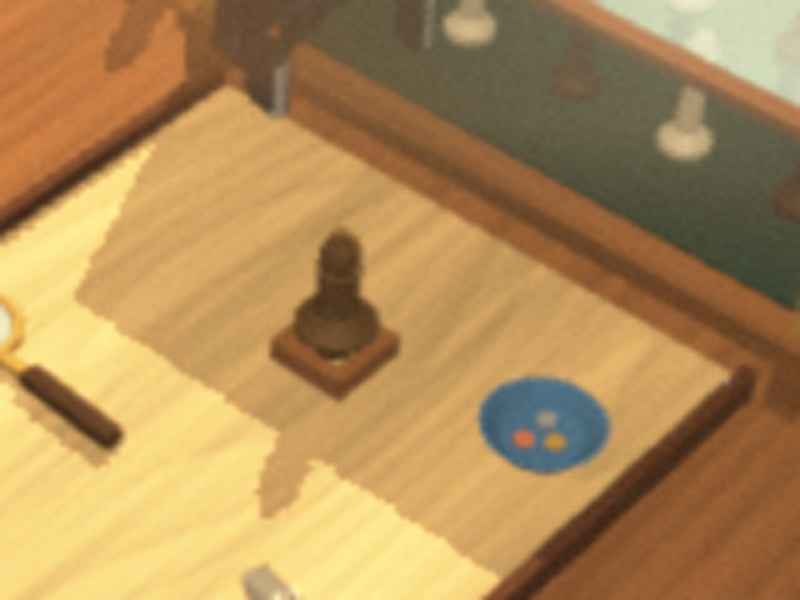

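Request:
send_rows --motion '[{"grip": 1, "linear": [-1.3, -0.9, 0], "yaw": 0}, {"grip": 1, "linear": [0, 0, 4], "yaw": 0}, {"grip": 1, "linear": [0, 0, 4], "yaw": 0}, {"grip": 1, "linear": [0, 0, 3], "yaw": 0}, {"grip": 1, "linear": [0, 0, 2], "yaw": 0}, {"grip": 0.6, "linear": [0, 0, 1], "yaw": 0}, {"grip": 0.4, "linear": [0, 0, 0], "yaw": 0}, {"grip": 0.4, "linear": [0, 0, 0], "yaw": 0}, {"grip": 0.3, "linear": [0, 0, 0], "yaw": 0}, {"grip": 0.2, "linear": [0, 0, 0], "yaw": 0}]' --grip_force 20

```text
time_s: 5.05
tool_pos: [0.5931, 0.1083, 0.0625]
tcp_rot: [[-0.965, 0.262, 0.003], [0.262, 0.965, 0.002], [-0.002, 0.002, -1.0]]
force: [1.1, 2.2, 1.3]
grip_width: 0.272
grip_force: 20.1
```

Request:
send_rows --motion '[{"grip": 0.1, "linear": [0, 0, 0], "yaw": 0}, {"grip": 0.1, "linear": [0, 0, 0], "yaw": 0}, {"grip": 0.1, "linear": [0, 0, 0], "yaw": 0}, {"grip": 0.1, "linear": [0, 0, 0], "yaw": 0}, {"grip": 0.1, "linear": [0, 0, 0], "yaw": 0}, {"grip": 0.1, "linear": [0, 0, -0.2], "yaw": 0}, {"grip": 0.1, "linear": [0, 0, -0.4], "yaw": 0}, {"grip": 0.1, "linear": [0, 0, -0.6], "yaw": 0}, {"grip": 0.1, "linear": [0, 0, -0.8], "yaw": 0}, {"grip": 0.1, "linear": [0, 0, -1], "yaw": 0}]' --grip_force 60

```text
time_s: 6.3
tool_pos: [0.5915, 0.1068, 0.0916]
tcp_rot: [[-0.965, 0.263, -0.001], [0.263, 0.965, -0.001], [0.001, -0.001, -1.0]]
force: [0.7, 0.2, -4.0]
grip_width: 0.265
grip_force: 58.8
```

```bash
python3 - <<'E'
from h import *
o=readout.get_obs(); print(o["tool_pos"],o["force"],o["moment"],o["joints"])
E
```

```text
[0.5915154  0.1068052  0.09156882] [ 0.71147116  0.16737373 -3.99341791] [-0.00715455  0.01075765  0.01516031] [-32.70042867  19.41838079  23.85790118 100.37680559  -8.73072716
  62.10055026  68.81005218]
```

Request:
send_rows --motion '[{"grip": 0.1, "linear": [0, 0, -2.5], "yaw": 0}, {"grip": 0.1, "linear": [0, 0, -4], "yaw": 0}, {"grip": 0.1, "linear": [0, 0, -3], "yaw": 0}, {"grip": 0.1, "linear": [-0.2, -2, -1], "yaw": 0}, {"grip": 0.1, "linear": [-0.2, -4, 0], "yaw": 0}, {"grip": 0.1, "linear": [-0.3, -5, 0], "yaw": 0}, {"grip": 0.1, "linear": [-0.3, -5, 0], "yaw": 0}, {"grip": 0.1, "linear": [-0.3, -5, 0], "yaw": 0}, {"grip": 0.1, "linear": [-0.3, -5, 0], "yaw": 0}, {"grip": 0.1, "linear": [-0.2, -4, 0], "yaw": 0}]'

```text
time_s: 7.55
tool_pos: [0.5278, -0.1909, 0.1955]
tcp_rot: [[-0.964, 0.266, -0.002], [0.266, 0.964, -0.0], [0.002, -0.001, -1.0]]
force: [0.8, 0.1, -3.8]
grip_width: 0.266
grip_force: 59.2
```

Request:
send_rows --motion '[{"grip": 0.1, "linear": [0, -2.8, 0], "yaw": 0}, {"grip": 0.1, "linear": [0, -1.2, 0], "yaw": 0}, {"grip": 0.1, "linear": [0, -0.3, 0], "yaw": 0}, {"grip": 0.1, "linear": [0, 0, 1], "yaw": 0}, {"grip": 0.1, "linear": [0, 0, 1], "yaw": 0}, {"grip": 0.1, "linear": [0, 0, 0.5], "yaw": 0}, {"grip": 0.1, "linear": [0, 0, 0], "yaw": 0}, {"grip": 0.1, "linear": [0, 0, 0], "yaw": 0}, {"grip": 0.1, "linear": [0, 0, 0], "yaw": 0}, {"grip": 0.1, "linear": [0, 0, 0], "yaw": 0}]'

```text
time_s: 8.8
tool_pos: [0.5194, -0.2285, 0.1716]
tcp_rot: [[-0.965, 0.263, 0.001], [0.263, 0.965, 0.0], [-0.001, 0.0, -1.0]]
force: [0.0, -0.5, -4.9]
grip_width: 0.266
grip_force: 59.1
```

```bash
python3 - <<'E'
from h import *
o=readout.get_obs(); print(o["tool_pos"],o["force"],o["moment"])
s=eyes.capture("scene"); t=eyes.capture("top")
a=cv2.resize(s["image"][170:270,200:320,::-1],(600,500),interpolation=2); cv2.imwrite("pics/s3.png",a)
p=o["tool_pos"]; tip=p-[0,0,.0445]
print("tip proj",proj(s,[tip,p]),"plinth axis",proj(s,[[.5187,-.2284,z] for z in (.012,.0965)]))
E
```

```text
[ 0.51941695 -0.22846934  0.17158951] [ 0.02342766 -0.48932959 -4.85862976] [ 0.02838987 -0.00120976  0.00345543]
tip proj [[249.04583763 217.23783074]
 [246.70364563 204.98984503]] plinth axis [[254.35470816 245.79040637]
 [250.39109973 225.1047974 ]]
```

View pics/s3.png

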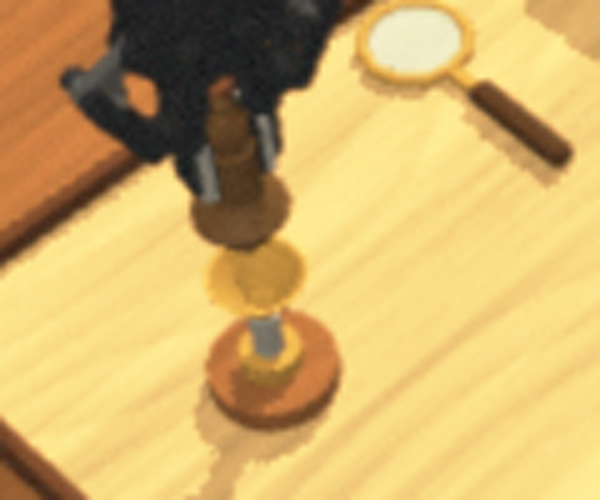

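```bash
python3 - <<'E'
from h import *
s=eyes.capture("scene"); t=eyes.capture("top")
p=readout.get_obs()["tool_pos"]; tip=p-[0,0,.0445]
V=[]
for c,(r,k) in ((s,(185,225)),(t,(180,350))):
    a=cv2.resize(c["image"][r:r+45,k:k+40,::-1],None,fx=10,fy=10,interpolation=cv2.INTER_CUBIC)
    m=(sil(c,*tip,[(0,.008)]+BISH)>.5).astype(np.uint8)[r:r+45,k:k+40]
    m=cv2.resize(m,None,fx=10,fy=10,interpolation=0); b=a.copy()
    cv2.drawContours(b,cv2.findContours(m,0,1)[0],-1,(0,255,0),1)
    V+=[b]
cv2.imwrite("pics/s4.png",np.hstack(V))
for n in("scene","top"): print(n,[(round(d["confidence"],2),np.round(d["rect"]).tolist()) for d in eyes.outline_of(n,"bishop_mid")])
E
```

```text
scene [(0.66, [246.0, 204.0, 19.0, 29.0]), (0.59, [327.0, 90.0, 18.0, 24.0]), (0.57, [405.0, 262.0, 19.0, 28.0])]
top [(0.66, [212.0, 285.0, 18.0, 16.0]), (0.41, [322.0, 120.0, 10.0, 12.0])]
```

View pics/s4.png

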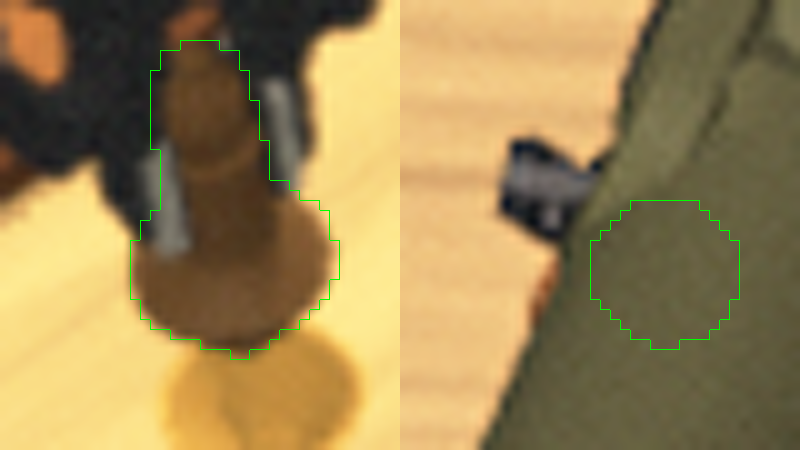

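Request:
send_rows --motion '[{"grip": 0.1, "linear": [0, 0.1, 1], "yaw": 0}, {"grip": 0.1, "linear": [0, 0, 1], "yaw": 0}, {"grip": 0.1, "linear": [0, 0, 1], "yaw": 0}, {"grip": 0.1, "linear": [0, 0, 0.8], "yaw": 0}, {"grip": 0.1, "linear": [0, 0, 0.5], "yaw": 0}, {"grip": 0.1, "linear": [0, 0, 0.2], "yaw": 0}, {"grip": 0.1, "linear": [0, 0, 0.1], "yaw": 0}, {"grip": 0.1, "linear": [0, 0, 0], "yaw": 0}, {"grip": 0.1, "linear": [0, 0, 0], "yaw": 0}, {"grip": 0.1, "linear": [0, 0, 0], "yaw": 0}]'

```text
time_s: 10.35
tool_pos: [0.5196, -0.2274, 0.1255]
tcp_rot: [[-0.965, 0.263, 0.0], [0.263, 0.965, 0.0], [-0.0, 0.0, -1.0]]
force: [0.0, 1.5, -2.4]
grip_width: 0.267
grip_force: 59.1
```

Request:
send_rows --motion '[{"grip": 0.1, "linear": [0, 0, 0.05], "yaw": 0}, {"grip": 0.1, "linear": [0, 0, 0.05], "yaw": 0}, {"grip": 0.1, "linear": [0, 0, 0.05], "yaw": 0}, {"grip": 0.1, "linear": [0, 0, 0.05], "yaw": 0}, {"grip": 0.1, "linear": [0, 0, 0.05], "yaw": 0}, {"grip": 0.1, "linear": [0, 0, 0], "yaw": 0}, {"grip": 0.1, "linear": [0, 0, 0], "yaw": 0}, {"grip": 0.1, "linear": [0, 0, 0], "yaw": 0}, {"grip": 0.1, "linear": [0, 0, 0], "yaw": 0}, {"grip": 0.1, "linear": [0, 0, 0], "yaw": 0}]'

```text
time_s: 11.6
tool_pos: [0.5199, -0.2275, 0.1238]
tcp_rot: [[-0.965, 0.263, 0.001], [0.263, 0.965, 0.0], [-0.001, 0.001, -1.0]]
force: [-2.9, 1.8, 7.5]
grip_width: 0.266
grip_force: 59.8
```

```bash
python3 - <<'E'
from h import *
o=readout.get_obs(); print(o["tool_pos"],o["force"],o["moment"])
import time
F=[]
for i in range(3): eyes.capture("scene"); F.append(readout.get_obs()["force"])
print(np.round(F,2))
E
```

```text
[ 0.51990886 -0.22748377  0.12375899] [-2.935458    1.7948777   7.54468573] [ 0.3809207   0.75608521 -0.03098693]
[[-3.33  0.98  7.6 ]
 [-3.29  2.58  5.98]
 [-2.49  1.2   7.54]]
```

Request:
send_rows --motion '[{"grip": 0.1, "linear": [0.03, 0, 0], "yaw": 0}, {"grip": 0.1, "linear": [0.03, 0, 0], "yaw": 0}, {"grip": 0.1, "linear": [0.04, 0, 0], "yaw": 0}, {"grip": 0.1, "linear": [0, 0, 0], "yaw": 0}, {"grip": 0.1, "linear": [0, 0, 0], "yaw": 0}, {"grip": 0.1, "linear": [0, 0, 0], "yaw": 0}, {"grip": 0.1, "linear": [0, 0, 0], "yaw": 0}, {"grip": 0.1, "linear": [0, 0, 0], "yaw": 0}, {"grip": 0.1, "linear": [0, 0, 0], "yaw": 0}, {"grip": 0.1, "linear": [0, 0, 0], "yaw": 0}]'

```text
time_s: 13.0
tool_pos: [0.5195, -0.2273, 0.1238]
tcp_rot: [[-0.965, 0.262, 0.002], [0.262, 0.965, -0.0], [-0.002, 0.0, -1.0]]
force: [-2.3, 1.8, 5.7]
grip_width: 0.266
grip_force: 59.8
```

```bash
python3 - <<'E'
from h import *
F=[]
for i in range(4):
    s=eyes.capture("scene"); o=readout.get_obs();F.append(np.r_[o["force"],o["moment"]])
print(o["tool_pos"],np.mean(F,0).round(2))
cv2.imwrite("pics/s5.png",cv2.resize(s["image"][180:255,215:295,::-1],(640,600),interpolation=2))
E
```

```text
[ 0.51950824 -0.22723013  0.12379691] [-1.42  1.59  5.57  0.38  0.35  0.01]
```

View pics/s5.png

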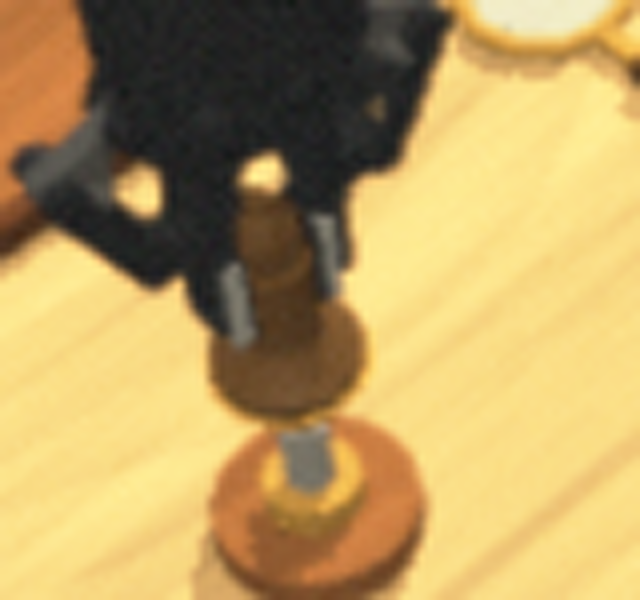

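Request:
send_rows --motion '[{"grip": 0.1, "linear": [0.03, 0.03, 0], "yaw": 0}, {"grip": 0.1, "linear": [0.03, 0.04, 0], "yaw": 0}, {"grip": 0.1, "linear": [0, 0, 0.02], "yaw": 0}, {"grip": 0.1, "linear": [0, 0, 0.03], "yaw": 0}, {"grip": 0.1, "linear": [0, 0, 0], "yaw": 0}, {"grip": 0.1, "linear": [0, 0, 0], "yaw": 0}, {"grip": 0.1, "linear": [0, 0, 0], "yaw": 0}, {"grip": 0.1, "linear": [0, 0, 0], "yaw": 0}, {"grip": 0.1, "linear": [0, 0, 0], "yaw": 0}, {"grip": 0.1, "linear": [0, 0, 0], "yaw": 0}]'

```text
time_s: 14.45
tool_pos: [0.5193, -0.2271, 0.1235]
tcp_rot: [[-0.965, 0.263, 0.003], [0.263, 0.965, -0.001], [-0.003, -0.0, -1.0]]
force: [-1.3, 0.7, 6.9]
grip_width: 0.269
grip_force: 59.9
```

```bash
cat > f.py <<'E'
from h import *
F=[]
for i in range(4):
    s=eyes.capture("scene"); o=readout.get_obs();F.append(np.r_[o["force"],o["moment"]])
print(o["time_s"],o["tool_pos"],o["grip_width"],np.mean(F,0).round(2))
E
python3 f.py
```

```text
14.65 [ 0.51930508 -0.22699934  0.12345056] 0.26842417018874803 [-0.63 -0.32  6.72  0.05  0.19  0.01]
```

Request:
send_rows --motion '[{"grip": 0.1, "linear": [0, 0, 0.03], "yaw": 0}, {"grip": 0.1, "linear": [0, 0, 0.03], "yaw": 0}, {"grip": 0.1, "linear": [0, 0, 0.03], "yaw": 0}, {"grip": 0.1, "linear": [0, 0, 0], "yaw": 0}, {"grip": 0.1, "linear": [0, 0, 0], "yaw": 0}, {"grip": 0.1, "linear": [0, 0, 0], "yaw": 0}, {"grip": 0.1, "linear": [0, 0, 0], "yaw": 0}, {"grip": 0.1, "linear": [0, 0, 0], "yaw": 0}, {"grip": 0.1, "linear": [0, 0, 0], "yaw": 0}, {"grip": 0.1, "linear": [0, 0, 0], "yaw": 0}]'

```text
time_s: 15.9
tool_pos: [0.5194, -0.2271, 0.123]
tcp_rot: [[-0.965, 0.263, 0.003], [0.263, 0.965, -0.001], [-0.003, -0.0, -1.0]]
force: [-1.2, 0.7, 8.8]
grip_width: 0.264
grip_force: 60.1
```

```bash
python3 f.py
```

```text
16.1 [ 0.51939832 -0.227085    0.12298421] 0.2637564348064231 [-1.53  0.74  9.01  0.15  0.39 -0.02]
```

Request:
send_rows --motion '[{"grip": 0.1, "linear": [0, 0, -0.05], "yaw": 0}, {"grip": 0.1, "linear": [0, 0, -0.05], "yaw": 0}, {"grip": 0.1, "linear": [0, 0, -0.05], "yaw": 0}, {"grip": 0.1, "linear": [0, 0, -0.05], "yaw": 0}, {"grip": 0.1, "linear": [0, 0, -0.05], "yaw": 0}, {"grip": 0.1, "linear": [0, 0, 0], "yaw": 0}, {"grip": 0.1, "linear": [0, 0, 0], "yaw": 0}, {"grip": 0.1, "linear": [0, 0, 0], "yaw": 0}, {"grip": 0.1, "linear": [0, 0, 0], "yaw": 0}, {"grip": 0.1, "linear": [0, 0, 0], "yaw": 0}]'

```text
time_s: 17.35
tool_pos: [0.5187, -0.2267, 0.1241]
tcp_rot: [[-0.965, 0.263, 0.001], [0.263, 0.965, -0.001], [-0.001, -0.0, -1.0]]
force: [3.7, -2.8, 3.0]
grip_width: 0.265
grip_force: 59.7
```

```bash
python3 f.py
```

```text
17.55 [ 0.51858883 -0.22664262  0.12413227] 0.2640413849529147 [ 3.84 -2.6   2.94 -0.76 -0.98  0.  ]
```

Request:
send_rows --motion '[{"grip": 0.1, "linear": [-0.04, -0.02, -0.03], "yaw": 0}, {"grip": 0.1, "linear": [-0.04, -0.01, -0.03], "yaw": 0}, {"grip": 0.1, "linear": [0, 0, 0], "yaw": 0}, {"grip": 0.1, "linear": [0, 0, 0], "yaw": 0}, {"grip": 0.1, "linear": [0, 0, 0], "yaw": 0}, {"grip": 0.35, "linear": [0, 0, 0], "yaw": 0}, {"grip": 0.4, "linear": [0, 0, 0], "yaw": 0}, {"grip": 0.5, "linear": [0, 0, 0], "yaw": 0}, {"grip": 0.55, "linear": [0, 0, 0], "yaw": 0}, {"grip": 0.55, "linear": [0, 0, 0], "yaw": 0}]' --grip_force 20

```text
time_s: 18.8
tool_pos: [0.5188, -0.2267, 0.1244]
tcp_rot: [[-0.965, 0.263, -0.0], [0.263, 0.965, 0.0], [0.0, 0.0, -1.0]]
force: [-0.2, -0.6, 0.5]
grip_width: 0.553
grip_force: 0.0
```

```bash
cat >> f.py <<'E'
def draw(tag):
    b=np.array([.5193,-.2271,.1250-.0445])
    r,k=185,225
    a=cv2.resize(s["image"][r:r+45,k:k+50,::-1],None,fx=12,fy=12,interpolation=cv2.INTER_CUBIC)
    m=(sil(s,*b,[(0,.008)]+BISH)>.5).astype(np.uint8)[r:r+45,k:k+50]
    cv2.drawContours(a,cv2.findContours(cv2.resize(m,None,fx=12,fy=12,interpolation=0),0,1)[0],-1,(0,255,0),1)
    cv2.imwrite(f"pics/{tag}.png",a)
import sys
if len(sys.argv)>1: draw(sys.argv[1])
E
python3 f.py r1
```

```text
19.0 [ 0.51887064 -0.22680115  0.12454103] 0.551334095094731 [-0.12  0.15  0.1  -0.01  0.03  0.03]
```

View pics/r1.png

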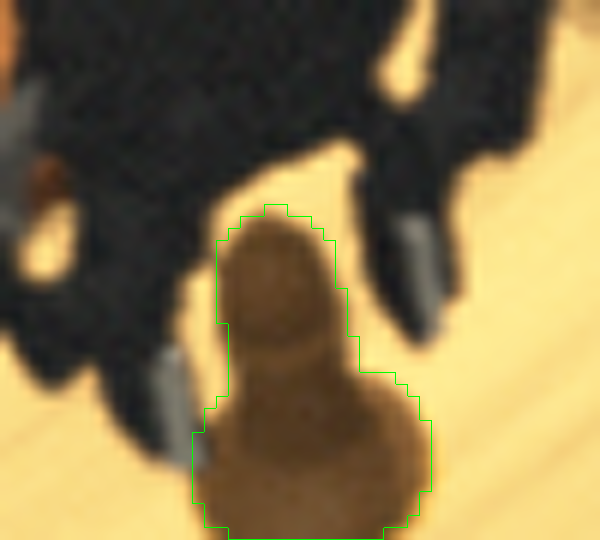

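Request:
send_rows --motion '[{"grip": 0.55, "linear": [0, 0, -0.5], "yaw": 0}, {"grip": 0.55, "linear": [0, 0, -0.5], "yaw": 0}, {"grip": 0.55, "linear": [0, 0.3, 0], "yaw": 0}, {"grip": 0.55, "linear": [0, 0.3, 0], "yaw": 0}, {"grip": 0.55, "linear": [0, 0.2, 0], "yaw": 0}, {"grip": 0.55, "linear": [0, 0.1, 0], "yaw": 0}, {"grip": 0.55, "linear": [0, 0.1, 0], "yaw": 0}, {"grip": 0.55, "linear": [0, 0.1, 0], "yaw": 0}, {"grip": 0.55, "linear": [0, 0, 0], "yaw": 0}, {"grip": 0.55, "linear": [0, 0, 0], "yaw": 0}]'

```text
time_s: 20.25
tool_pos: [0.5217, -0.2163, 0.1345]
tcp_rot: [[-0.965, 0.263, 0.0], [0.263, 0.965, -0.0], [-0.0, -0.0, -1.0]]
force: [-0.0, 0.4, -1.1]
grip_width: 0.548
grip_force: 0.0
```

```bash
cat > tilt.py <<'E'
from f import *
m=nearest("scene","bishop_mid",(250,205))
u=np.array([.263,.965])
BI=[(0.01,.015),(.0225,.024)]+BISH[2:]
b=np.array([.5193,-.2271,.0805])
def f(a):  # tilt deg along tool +y, about 10 mm above tip
    k=np.tan(np.radians(a)); o=b[:2]-u*k*.01
    M=sil(s,o[0],o[1],b[2],BI,u*k); return np.abs(M-m)[:205].sum()
A=np.arange(-6,16,.5); E=[f(a) for a in A]; print("tilt",A[np.argmin(E)],min(E))
# head centroid by colour: brown-dark pixels rows 198-212
im=s["image"][203:212,235:265].astype(int); w=(im[...,0]<140)&(im[...,0]-im[...,2]>25)
print("stem col",[round(235+np.mean(np.where(r)[0]),1) if r.any() else None for r in w])
E
python3 tilt.py
```

```text
20.45 [ 0.52174604 -0.21624477  0.13451719] 0.5543096801833737 [-0.13  0.09 -0.15 -0.01  0.    0.  ]
tilt -2.0 3.0627450980392155
stem col [np.float64(251.5), np.float64(247.6), np.float64(248.6), np.float64(250.4), np.float64(249.9), np.float64(249.5), np.float64(248.0), np.float64(248.0), np.float64(247.1)]
```

Request:
send_rows --motion '[{"grip": 0.55, "linear": [0, 0.05, 0], "yaw": 0}, {"grip": 0.55, "linear": [0, 0.05, 0], "yaw": 0}, {"grip": 0.55, "linear": [0, 0.05, 0], "yaw": 0}, {"grip": 0.55, "linear": [0, 0.05, 0], "yaw": 0}, {"grip": 0.55, "linear": [0, 0.05, 0], "yaw": 0}, {"grip": 0.55, "linear": [0, 0.05, 0], "yaw": 0}, {"grip": 0.55, "linear": [0, 0, 0], "yaw": 0}, {"grip": 0.55, "linear": [0, 0, 0], "yaw": 0}, {"grip": 0.55, "linear": [0, 0, 0], "yaw": 0}, {"grip": 0.55, "linear": [0, 0, 0], "yaw": 0}]'

```text
time_s: 21.75
tool_pos: [0.5226, -0.2134, 0.1345]
tcp_rot: [[-0.965, 0.263, 0.0], [0.263, 0.965, 0.0], [-0.0, 0.0, -1.0]]
force: [0.1, -0.1, 0.9]
grip_width: 0.552
grip_force: 0.3
```

```bash
python3 tilt.py
```

```text
21.95 [ 0.5225534  -0.21333071  0.13450176] 0.5508229640006528 [ 0.06 -1.11  0.86 -0.15  0.03 -0.  ]
tilt 1.0 5.192156862745097
stem col [np.float64(250.5), np.float64(248.0), np.float64(249.9), np.float64(250.0), np.float64(250.1), np.float64(249.0), np.float64(248.1), np.float64(245.8), np.float64(248.2)]
```

Request:
send_rows --motion '[{"grip": 0.55, "linear": [0, 0.05, 0], "yaw": 0}, {"grip": 0.55, "linear": [0, 0.05, 0], "yaw": 0}, {"grip": 0.55, "linear": [0, 0.05, 0], "yaw": 0}, {"grip": 0.55, "linear": [0, 0.05, 0], "yaw": 0}, {"grip": 0.55, "linear": [0, 0.05, 0], "yaw": 0}, {"grip": 0.55, "linear": [0, 0.05, 0], "yaw": 0}, {"grip": 0.55, "linear": [0, 0, 0], "yaw": 0}, {"grip": 0.55, "linear": [0, 0, 0], "yaw": 0}, {"grip": 0.55, "linear": [0, 0, 0], "yaw": 0}, {"grip": 0.55, "linear": [0, 0, 0], "yaw": 0}]'

```text
time_s: 23.25
tool_pos: [0.5234, -0.2107, 0.1347]
tcp_rot: [[-0.965, 0.263, 0.0], [0.263, 0.965, -0.0], [-0.0, -0.0, -1.0]]
force: [-1.2, -3.1, 3.6]
grip_width: 0.55
grip_force: 2.2
```

```bash
sed -i 's/print("tilt"/i=np.argmin(E);print(np.round(E[max(0,i-4):i+5],1),"tilt"/' tilt.py; python3 tilt.py r2
```

```text
23.45 [ 0.52339422 -0.21062914  0.13462983] 0.5492525152020742 [-0.45 -3.75  3.94 -0.99  0.2  -0.02]
[10.3 10.3  9.9  9.9  9.7 10.8 11.9 13.8 14.4] tilt 1.0 9.690196078431374
stem col [np.float64(248.8), np.float64(250.6), np.float64(251.0), np.float64(251.4), np.float64(250.0), np.float64(250.5), np.float64(247.9), np.float64(246.7), np.float64(249.2)]
```

View pics/r2.png

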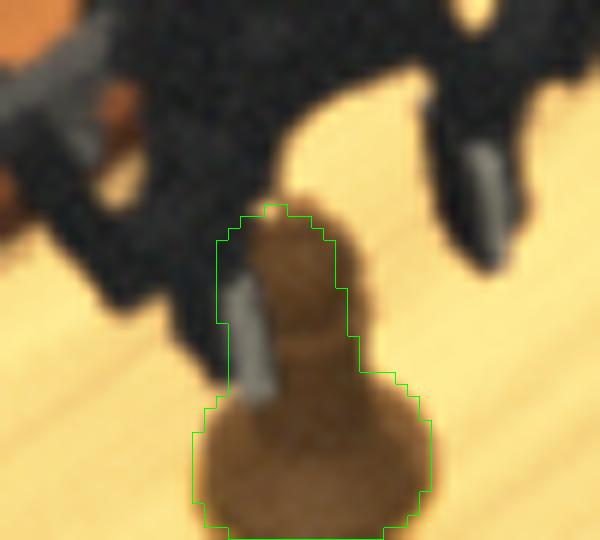

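Request:
send_rows --motion '[{"grip": 0.55, "linear": [0, 0.05, 0], "yaw": 0}, {"grip": 0.55, "linear": [0, 0.05, 0], "yaw": 0}, {"grip": 0.55, "linear": [0, 0.05, 0], "yaw": 0}, {"grip": 0.55, "linear": [0, 0.05, 0], "yaw": 0}, {"grip": 0.55, "linear": [0, 0.05, 0], "yaw": 0}, {"grip": 0.55, "linear": [0, 0, 0], "yaw": 0}, {"grip": 0.55, "linear": [0, 0, 0], "yaw": 0}, {"grip": 0.55, "linear": [0, 0, 0], "yaw": 0}, {"grip": 0.55, "linear": [0, 0, 0], "yaw": 0}, {"grip": 0.55, "linear": [0, 0, 0], "yaw": 0}]'

```text
time_s: 24.75
tool_pos: [0.5241, -0.2083, 0.1348]
tcp_rot: [[-0.965, 0.263, 0.0], [0.263, 0.965, -0.0], [-0.0, -0.0, -1.0]]
force: [-1.6, -5.2, 6.4]
grip_width: 0.547
grip_force: 2.9
```

```bash
cat > edge.py <<'E'
from f import *
draw("r_now")
def edges(fn):
    a=cv2.medianBlur(cv2.imread(fn),5)[:,:,2].astype(float); out=[]
    for r in range(240,361,12):
        row=a[r-4:r+5].mean(0); out.append(next((x for x in range(300,420) if row[x]>155),np.nan)/12)
    return np.array(out)
print("r2-r1",(edges("pics/r2.png")-edges("pics/r1.png")).round(2)); print("now-r1",(edges("pics/r_now.png")-edges("pics/r1.png")).round(2))
u=np.array([.263,.965]);b=np.array([.5193,-.2271,.0805])
BI=[(0.01,.015),(.0225,.024)]+BISH[2:]
def me(a):
    k=np.tan(np.radians(a)); o=b[:2]-u*k*.01; M=sil(s,*o,b[2],BI,u*k)
    return np.array([M[185+r//12,245:261].sum() for r in range(240,361,12)])
for a in (4,6,8,10): print(a,(me(a)-me(0)).round(2))
E
python3 edge.py
```

```text
24.95 [ 0.52406763 -0.20833834  0.13475813] 0.5509171178472785 [-1.22 -4.54  5.37 -1.21  0.3   0.02]
r2-r1 [3.   3.   2.83 2.33 2.08 2.08 2.   1.92 1.67 1.58 1.58]
now-r1 [4.75 4.5  4.25 3.67 3.33 3.08 3.   2.75 2.5  2.33 2.25]
4 [2.   1.81 1.62 1.62 1.44 1.31 1.06 1.06 0.94 0.81 0.56]
6 [2.   2.   1.87 1.69 1.69 1.56 1.25 1.06 0.94 0.75 0.44]
8 [2.25 1.94 1.81 1.87 1.63 1.56 1.25 1.06 0.94 0.75 0.44]
10 [2.06 2.19 1.94 1.87 1.62 1.56 1.25 0.93 0.69 0.69 0.25]
```

```bash
sed -i 's/245:261/250:266/; s/range(240,361,12)\])/range(240,361,12)])/; s/(4,6,8,10)/(4,5,6,7,8,9,10,11)/' edge.py; python3 edge.py
```

```text
25.15 [ 0.52407628 -0.20833488  0.13475532] 0.5506421543280902 [-1.21 -5.27  6.1  -1.23  0.25  0.05]
r2-r1 [3.   3.   2.83 2.33 2.08 2.08 2.   1.92 1.67 1.58 1.58]
now-r1 [4.75 4.5  4.17 3.67 3.33 3.08 3.   2.75 2.5  2.33 2.25]
4 [2.25 2.06 1.87 1.87 1.69 1.56 1.31 1.31 1.19 1.19 1.06]
5 [2.75 2.63 2.44 2.37 2.25 2.06 1.75 1.56 1.5  1.5  1.12]
6 [3.25 3.   2.87 2.69 2.56 2.31 2.   1.81 1.82 1.75 1.44]
7 [3.75 3.5  3.38 3.13 3.   2.81 2.5  2.31 2.19 2.   1.56]
8 [4.25 3.94 3.62 3.62 3.31 3.06 2.75 2.56 2.44 2.25 2.06]
9 [4.75 4.44 4.13 4.13 3.82 3.56 3.25 3.06 2.94 2.5  2.12]
10 [5.06 4.94 4.62 4.37 4.06 3.81 3.5  3.18 2.94 2.75 2.25]
11 [5.56 5.44 5.13 4.87 4.56 4.31 3.75 3.56 3.44 3.   2.62]
```

Request:
send_rows --motion '[{"grip": 0.55, "linear": [0, -0.08, 0], "yaw": 0}, {"grip": 0.55, "linear": [0, -0.08, 0], "yaw": 0}, {"grip": 0.55, "linear": [0, -0.08, 0], "yaw": 0}, {"grip": 0.55, "linear": [0, -0.08, 0], "yaw": 0}, {"grip": 0.55, "linear": [0, -0.08, 0], "yaw": 0}, {"grip": 0.55, "linear": [0, -0.08, 0], "yaw": 0}, {"grip": 0.55, "linear": [0, -0.08, 0], "yaw": 0}, {"grip": 0.55, "linear": [0, -0.08, 0], "yaw": 0}, {"grip": 0.55, "linear": [0, -0.08, 0], "yaw": 0}, {"grip": 0.55, "linear": [0, -0.08, 0], "yaw": 0}]'

```text
time_s: 26.4
tool_pos: [0.5219, -0.2152, 0.1344]
tcp_rot: [[-0.965, 0.262, -0.0], [0.262, 0.965, 0.001], [0.0, 0.001, -1.0]]
force: [0.2, -0.4, 0.3]
grip_width: 0.547
grip_force: 0.0
```

Request:
send_rows --motion '[{"grip": 0.55, "linear": [0, -0.2, 0], "yaw": 0}, {"grip": 0.55, "linear": [0, -0.3, 0], "yaw": 0}, {"grip": 0.55, "linear": [0, -0.3, 0], "yaw": 0}, {"grip": 0.55, "linear": [0, -0.3, 0], "yaw": 0}, {"grip": 0.55, "linear": [0, 0, 0], "yaw": 0}, {"grip": 0.7, "linear": [0, 0, 0], "yaw": 0}, {"grip": 0.8, "linear": [0, 0, 0], "yaw": 0}, {"grip": 0.9, "linear": [0, 0, 0], "yaw": 0}, {"grip": 0.9, "linear": [0, 0, 0], "yaw": 0}, {"grip": 0.9, "linear": [0, 0, 0], "yaw": 0}]'

```text
time_s: 27.65
tool_pos: [0.519, -0.2263, 0.1345]
tcp_rot: [[-0.965, 0.263, 0.0], [0.263, 0.965, 0.0], [-0.0, 0.0, -1.0]]
force: [0.0, 0.2, -0.7]
grip_width: 0.902
grip_force: 0.0
```

```bash
python3 edge.py | head -3
```

```text
27.85 [ 0.51903073 -0.22632067  0.13449637] 0.8977836530029621 [ 0.08 -0.28  0.09  0.01 -0.01  0.  ]
r2-r1 [3.   3.   2.83 2.33 2.08 2.08 2.   1.92 1.67 1.58 1.58]
now-r1 [1.42 1.42 1.5  1.25 1.17 1.   0.83 1.   1.   0.83 0.83]
```

View pics/r_now.png

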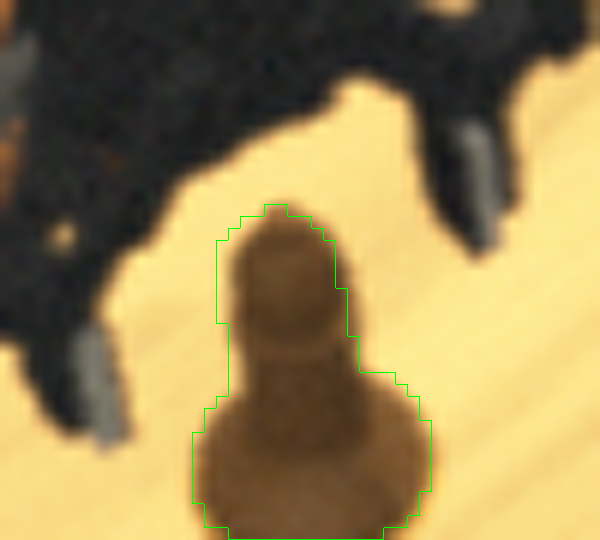

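```bash
cat > t2.py <<'E'
from f import *
m=nearest("scene","bishop_mid",(250,205))
im=s["image"].astype(int)
u=np.array([.263,.965]);v=np.array([.965,-.263]);BI=[(0.01,.015),(.0225,.024)]+BISH[2:]
def f(p,rows=slice(0,216)):
    k=np.tan(np.radians(p[0])); o=np.array([.5193,-.2271])+u*(p[1]/1000)-u*k*.01
    return np.abs(sil(s,*o,.0805+p[2]/1000,BI,u*k)-m)[rows].sum()
for x0 in ([0,0,0],[3,0,0]):
    r=minimize(f,x0,method="Nelder-Mead",options=dict(initial_simplex=[x0,[x0[0]+4,0,0],[x0[0],2,0],[x0[0],0,2]])); print(r.x.round(2),r.fun)
# left/right edge midline of dark-brown body, rows head..stem
for r in range(202,216):
    g=cv2.resize(im[r:r+1,236:270,0].astype(np.float32),None,fx=10,fy=1,interpolation=1)[0]; i=np.where(g<150)[0]
    i=i[(i>60)&(i<230)]; print(r,round(236+(i.min()+i.max())/20,2),round((i.max()-i.min())/10,1),end=" | ")
print(); q=proj(s,[[.5193,-.2271,.0805+h] for h in (.04,.09)]); print("vertical slope px/row",(q[1]-q[0]),q)
E
python3 t2.py
```

```text
28.05 [ 0.5190184  -0.22634362  0.1345003 ] 0.9000168489965628 [ 0.18 -0.   -0.01  0.   -0.01 -0.  ]
[ 0.2   1.78 -2.91] 8.949019607843137
[ 2.42 -0.71 -0.09] 12.015686274509804Traceback (most recent call last):
  File "t2.py", line 13, in <module>
    i=i[(i>60)&(i<230)]; print(r,round(236+(i.min()+i.max())/20,2),round((i.max()-i.min())/10,1),end=" | ")
                                            ~~~~~^^
    return umr_minimum(a, axis, None, out, keepdims, initial, where)
ValueError: zero-size array to reduction operation minimum which has no identity
```

```bash
cat > mid.py <<'E'
from h import *
def mid(im,rows,c0,half=9):
    out=[]
    for r in rows:
        c=int(c0+ (r-rows[0])*.15)
        g=cv2.resize(im[r:r+1,c-half:c+half+1,0].astype(np.float32),None,fx=10,fy=1,interpolation=cv2.INTER_LINEAR)[0]
        bg=min(g[:25].max(),g[-25:].max()); th=(bg+g[70:120].mean())/2
        i=95
        a=i
        while a>0 and g[a]<th:a-=1
        b=i
        while b<len(g)-1 and g[b]<th:b+=1
        out.append((a+b)/20-.45+c-half)
    return np.array(out)
def rep(im,P,z0,rows,c0):
    m=mid(im,rows,c0); k=np.polyfit(rows,m,1)
    q=proj(s,[[*P,z0+.05],[*P,z0+.09]]); print(m.round(1),"slope",k[0].round(3),"vert",((q[0]-q[1])[0]/(q[0]-q[1])[1]).round(3),"col at mid: seen",np.polyval(k,q.mean(0)[1]).round(2),"pred",q.mean(0)[0].round(2),q[:,1].round(1))
    e=np.array([.263,.965]);
    qt=proj(s,[[*(P+e*.04*np.tan(np.radians(5))),z0+.09]])[0]; print("  slope per 5deg", ((q[0]-qt)[0]/(q[0]-qt)[1]).round(3))
s=eyes.capture("scene")
if __name__=="__main__":
    rep(s["image"],np.array([.5193,-.2271]),.0805,range(204,215),249)
    a=cv2.imread("pics/scene0.png")[:,:,::-1]; rep(a,np.array([.5915,.107]),.017,range(159,171),357)
E
python3 mid.py
```

```text
[248.6 248.5 248.6 248.6 248.7 248.9 249.  249.  249.1 249.2 249.4] slope 0.087 vert 0.19 col at mid: seen 249.0 pred 248.2 [216.  204.9]
  slope per 5deg 0.067
[357.6 357.6 357.5 357.6 357.6 357.4 357.4 357.2 357.2 357.2 357.2 357.2] slope -0.051 vert -0.056 col at mid: seen 357.36 pred 356.94 [170.3 159.8]
  slope per 5deg -0.146
```

Request:
send_rows --motion '[{"grip": 0.8, "linear": [-0.05, -0.07, 0.5], "yaw": 0}, {"grip": 0.6, "linear": [0, 0, 0.5], "yaw": 0}, {"grip": 0.5, "linear": [0, 0, 0], "yaw": 0}, {"grip": 0.4, "linear": [0, 0, 0], "yaw": 0}, {"grip": 0.35, "linear": [0, 0, 0], "yaw": 0}, {"grip": 0.3, "linear": [0, 0, 0], "yaw": 0}, {"grip": 0.25, "linear": [0, 0, 0], "yaw": 0}, {"grip": 0.2, "linear": [0, 0, 0], "yaw": 0}, {"grip": 0.2, "linear": [0, 0, 0], "yaw": 0}, {"grip": 0.2, "linear": [0, 0, 0], "yaw": 0}]' --grip_force 20

```text
time_s: 29.4
tool_pos: [0.5195, -0.2269, 0.1246]
tcp_rot: [[-0.965, 0.262, 0.0], [0.262, 0.965, 0.0], [-0.0, 0.0, -1.0]]
force: [0.9, 1.7, 1.4]
grip_width: 0.276
grip_force: 21.4
```

```bash
python3 f.py; python3 mid.py | head -2
```

```text
29.6 [ 0.51949797 -0.22693247  0.12459273] 0.27530401962046963 [ 0.53  1.47  1.77  0.43 -0.11 -0.02]
[249.  249.  249.  249.  249.  249.  249.  250.  250.  247.4 250.2] slope 0.037 vert 0.19 col at mid: seen 249.24 pred 248.2 [216.  204.9]
  slope per 5deg 0.067
```

Request:
send_rows --motion '[{"grip": 0.1, "linear": [0, 0, 0], "yaw": 0}, {"grip": 0.1, "linear": [0, 0, 0], "yaw": 0}, {"grip": 0.1, "linear": [0, 0.03, 0.04], "yaw": 0}, {"grip": 0.1, "linear": [0, 0.02, 0.04], "yaw": 0}, {"grip": 0.1, "linear": [0, 0, 0.04], "yaw": 0}, {"grip": 0.1, "linear": [0, 0, 0.04], "yaw": 0}, {"grip": 0.1, "linear": [0, 0, 0], "yaw": 0}, {"grip": 0.1, "linear": [0, 0, 0], "yaw": 0}, {"grip": 0.1, "linear": [0, 0, 0], "yaw": 0}, {"grip": 0.1, "linear": [0, 0, 0], "yaw": 0}]' --grip_force 50

```text
time_s: 30.9
tool_pos: [0.5196, -0.227, 0.1236]
tcp_rot: [[-0.965, 0.263, 0.001], [0.263, 0.965, -0.0], [-0.001, 0.0, -1.0]]
force: [-1.0, 2.5, 6.5]
grip_width: 0.266
grip_force: 49.2
```

```bash
python3 f.py
```

```text
31.1 [ 0.51966874 -0.22696927  0.12363934] 0.2689660645862326 [-0.44  2.04  7.21  0.48  0.17 -0.01]
```

Request:
send_rows --motion '[{"grip": 0.1, "linear": [0, 0.03, 0], "yaw": 0}, {"grip": 0.1, "linear": [0, 0.03, 0], "yaw": 0}, {"grip": 0.1, "linear": [0, 0, 0], "yaw": 0}, {"grip": 0.1, "linear": [0, 0, -0.05], "yaw": 0}, {"grip": 0.1, "linear": [0, 0, -0.05], "yaw": 0}, {"grip": 0.1, "linear": [0, 0, -0.05], "yaw": 0}, {"grip": 0.1, "linear": [0, 0, -0.03], "yaw": 0}, {"grip": 0.1, "linear": [0, 0, 0], "yaw": 0}, {"grip": 0.1, "linear": [0, 0, 0], "yaw": 0}, {"grip": 0.1, "linear": [0, 0, 0], "yaw": 0}]'

```text
time_s: 32.35
tool_pos: [0.5195, -0.2265, 0.1247]
tcp_rot: [[-0.965, 0.263, -0.0], [0.263, 0.965, -0.001], [-0.0, -0.001, -1.0]]
force: [0.2, -2.4, 1.6]
grip_width: 0.267
grip_force: 49.0
```

```bash
python3 f.py
```

```text
32.55 [ 0.5195083  -0.22650085  0.12470008] 0.2638229230274378 [ 0.45 -2.    1.26 -0.56 -0.09  0.  ]
```

Request:
send_rows --motion '[{"grip": 0.1, "linear": [0, -0.03, 0], "yaw": 0}, {"grip": 0.1, "linear": [0, -0.02, -0.02], "yaw": 0}, {"grip": 0.1, "linear": [0, 0, 0], "yaw": 0}, {"grip": 0.1, "linear": [0, 0, 0], "yaw": 0}, {"grip": 0.1, "linear": [0, 0, 0], "yaw": 0}, {"grip": 0.1, "linear": [0, 0, 0], "yaw": 0}, {"grip": 0.1, "linear": [0, 0, 0], "yaw": 0}, {"grip": 0.1, "linear": [0, 0, 0], "yaw": 0}, {"grip": 0.1, "linear": [0, 0, 0], "yaw": 0}, {"grip": 0.1, "linear": [0, 0, 0], "yaw": 0}]'

```text
time_s: 33.8
tool_pos: [0.5194, -0.2265, 0.1248]
tcp_rot: [[-0.965, 0.263, -0.0], [0.263, 0.965, 0.0], [0.0, 0.0, -1.0]]
force: [0.7, -2.0, -0.2]
grip_width: 0.269
grip_force: 49.0
```

```bash
python3 f.py
```

```text
34.0 [ 0.51941241 -0.22649708  0.12482863] 0.26393985842753737 [ 0.68 -2.19 -0.67 -0.51 -0.23 -0.03]
```

Request:
send_rows --motion '[{"grip": 0.1, "linear": [0, -0.04, 0], "yaw": 0}, {"grip": 0.1, "linear": [0, -0.03, 0], "yaw": 0}, {"grip": 0.1, "linear": [0, 0, 0], "yaw": 0}, {"grip": 0.1, "linear": [0, 0, 0], "yaw": 0}, {"grip": 0.32, "linear": [0, 0, 0], "yaw": 0}, {"grip": 0.4, "linear": [0, 0, 0], "yaw": 0}, {"grip": 0.5, "linear": [0, 0, 0], "yaw": 0}, {"grip": 0.7, "linear": [0, 0, 0], "yaw": 0}, {"grip": 0.9, "linear": [0, 0, 0], "yaw": 0}, {"grip": 0.9, "linear": [0, 0, 0], "yaw": 0}]'

```text
time_s: 35.25
tool_pos: [0.5193, -0.2273, 0.1249]
tcp_rot: [[-0.965, 0.263, 0.0], [0.263, 0.965, 0.0], [-0.0, 0.0, -1.0]]
force: [-0.8, -0.1, -0.5]
grip_width: 0.9
grip_force: 0.0
```

```bash
python3 f.py r3; python3 mid.py | head -2; sed -i 's/r_now.png/r3.png/; s/draw("r_now")//' edge.py; python3 edge.py | sed -n 3p
```

```text
35.45 [ 0.51925281 -0.22726397  0.12491426] 0.8992738500630578 [ 0.23  0.27  0.03 -0.03 -0.    0.02]
[247.5 247.5 247.7 247.6 247.7 247.8 248.1 248.2 248.  248.4 248.6] slope 0.103 vert 0.19 col at mid: seen 248.07 pred 248.2 [216.  204.9]
  slope per 5deg 0.067
now-r1 [-0.17  0.25  0.33  0.33  0.17  0.   -0.17 -0.08  0.    0.08  0.08]
```

View pics/r3.png

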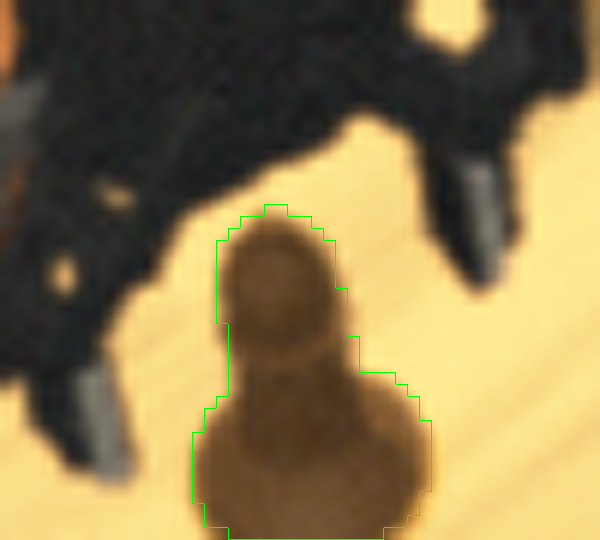

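Request:
send_rows --motion '[{"grip": 0.9, "linear": [0, 0, -0.5], "yaw": 0}, {"grip": 0.9, "linear": [0, 0, -1.5], "yaw": 0}, {"grip": 0.9, "linear": [0, 0, -3], "yaw": 0}, {"grip": 0.9, "linear": [0, 0, -5], "yaw": 0}, {"grip": 0.9, "linear": [0, 0, -5], "yaw": 0}, {"grip": 0.9, "linear": [0, 3, 0], "yaw": 0}, {"grip": 0.9, "linear": [0, 5, 0], "yaw": 0}, {"grip": 0.9, "linear": [0, 5, 0], "yaw": 0}, {"grip": 0.9, "linear": [0, 5, 0], "yaw": 0}, {"grip": 0.9, "linear": [0, 4, 0], "yaw": 0}]'

```text
time_s: 36.95
tool_pos: [0.5776, -0.0126, 0.2763]
tcp_rot: [[-0.965, 0.261, 0.002], [0.261, 0.965, 0.001], [-0.001, 0.001, -1.0]]
force: [1.0, -0.8, -0.2]
grip_width: 0.9
grip_force: 0.0
```

```bash
python3 - <<'E'
from h import *
import mid
s=mid.s
mid.rep(s["image"],np.array([.5193,-.2271]),.0805,range(204,215),248)
t=eyes.capture("top")
for n in("scene","top"): print(n,[(round(d["confidence"],2),np.round(d["rect"],1).tolist()) for d in eyes.outline_of(n,"bishop_mid")])
print(proj(t,[[.5193,-.2271,z] for z in (.1025,.17)]),proj(s,[[.5193,-.2271,z] for z in (.1025,.17)]))
BI=[(0.018,.021),(.0225,.024)]+BISH[2:]
cm=[]
for n,c,uv in (("scene",s,(249,209)),("top",t,(374,210))):
    d=[x for x in eyes.outline_of(n,"bishop_mid") if np.hypot(x["rect"][0]-uv[0],x["rect"][1]-uv[1])<12]
    if d: cm.append((c,d[0]["mask"].astype(float)))
for sub in [cm]+[[x] for x in cm]:
    f=lambda p:score(sub,lambda c:sil(c,.5193-np.radians(p[0])*.01,-.2271-np.radians(p[1])*.01,.0805,BI,np.radians(p)))
    r=minimize(f,[0,0],method="Nelder-Mead",options=dict(initial_simplex=[[0,0],[5,0],[0,5]])); print("tilt xy deg",r.x.round(1),r.fun,f([0,0]))
E
```

```text
[247.5 247.5 247.6 247.6 247.7 247.8 248.1 248.1 248.  248.4 248.6] slope 0.104 vert 0.19 col at mid: seen 248.05 pred 248.2 [216.  204.9]
  slope per 5deg 0.067
scene [(0.75, [250.1, 217.9, 20.0, 31.8]), (0.61, [405.1, 262.2, 19.1, 24.6])]
top [(0.73, [373.4, 209.6, 11.6, 10.5]), (0.51, [209.3, 285.5, 16.3, 12.7]), (0.18, [372.5, 210.4, 19.7, 22.1])]
[[374.08534876 208.57987478]
 [376.29559394 205.86492629]] [[250.650849   223.34708942]
 [247.1740238  205.06622959]]
tilt xy deg [ 0.  -1.6] 0.3074016982676892 0.32959853454064825
tilt xy deg [ 1.4 -1.5] 0.06305227051656172 0.08411406337992117
tilt xy deg [-7.5 -2.5] 0.2131673107199084 0.24548447116072708
```

```bash
python3 - <<'E'
from h import *
t=eyes.capture("top")
BI=[(0.018,.021),(.0225,.024)]+BISH[2:]
m=nearest("top","bishop_mid",(373.4,209.6)); print(m.sum())
for b in ((.5192,-.2293),(.5177,-.2293)):
    f=lambda p:score([(t,m)],lambda c:sil(c,b[0]-np.radians(p[0])*.01,b[1]-np.radians(p[1])*.01,.0805,BI,np.radians(p)))
    r=minimize(f,[0,0],method="Nelder-Mead",options=dict(initial_simplex=[[0,0],[5,0],[0,5]])); print(r.x.round(1),r.fun,f([0,0]))
# darkest blob (head+stem) vs shoulder: brightness table
g=t["image"][200:220,364:386].astype(int)[...,0]
for r in g: print(*r)
print(proj(t,[[.5192,-.2293,.0805+h] for h in (.026,.05,.09)]).round(1))
E
```

```text
153.0
[-7.4  4. ] 0.0941432782263232 0.13856209150326798
[-1.3  4.2] 0.09698833781878764 0.11323849801358452
241 240 241 241 241 240 240 241 243 243 243 244 244 244 243 242 240 240 240 240 239 240
240 239 238 240 241 242 243 245 239 232 232 232 237 237 239 238 242 245 246 246 243 243
236 238 237 239 238 231 233 225 182 121 120 126 128 150 172 187 209 234 236 243 237 238
237 238 238 229 221 196 174 136 92 91 82 79 68 73 107 149 171 183 199 231 237 239
242 242 229 194 179 176 139 101 99 94 85 91 88 82 69 99 163 198 195 213 234 233
240 227 199 186 179 125 105 107 101 99 101 108 116 118 87 68 122 187 201 199 200 199
228 170 177 183 163 110 113 103 102 109 108 117 130 130 101 74 83 149 204 195 195 198
203 172 180 180 128 111 115 103 99 107 114 122 124 123 95 72 77 122 185 190 189 189
168 174 188 193 126 123 118 109 99 118 107 114 112 94 85 76 79 112 168 189 183 191
173 173 191 196 124 119 119 108 98 117 102 101 97 89 88 86 79 113 168 182 176 191
177 177 195 198 129 127 123 112 97 97 104 102 96 96 99 97 81 125 181 194 193 198
177 175 186 189 143 126 124 123 111 92 92 106 104 105 88 85 89 131 188 205 201 227
176 176 176 174 165 133 125 122 122 113 96 82 85 101 93 91 112 162 177 199 197 213
176 178 176 190 203 169 121 120 120 116 115 110 101 99 96 107 152 192 192 195 191 201
171 175 170 173 185 198 164 123 114 115 113 105 100 106 124 152 177 183 190 195 193 219
165 176 175 174 173 190 211 170 174 152 124 129 138 157 174 186 175 179 199 195 204 230
162 167 172 173 171 169 179 198 216 187 158 169 178 197 186 173 169 175 192 197 228 244
201 157 156 159 158 161 160 160 157 162 173 167 163 159 157 155 160 175 183 218 235 233
230 185 152 157 161 158 158 157 157 158 158 159 158 155 157 160 177 212 222 234 234 234
234 224 177 161 158 165 164 163 165 163 162 162 160 174 197 209 224 238 236 236 234 232
[[374.9 208.4]
 [375.6 207.5]
 [377.  205.9]]
```

```bash
python3 -c "
from rig import order
print(order.sign_off())"
```

```text
the job is handed in; nothing more can be done
None
```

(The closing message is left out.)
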